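# Turn the kiln control up four clicks and start it

## Task

Turn the kiln control box's heat dial up by exactly four clicks from where it stands now (clockwise seen from above), by pushing the dial's upright fin with a fingertip; if it goes too far, push it back. Leave it resting in that fourth stop, then press the round start button all the way in with a fingertip and let it come out again. Do not grip or lift anything, push gently, do not press the square stop button, and do not shove the box or disturb the pots and tools around it.

Things in the scene. Friction and masses are not known exactly. Their poses are not given: they have to be found in the camera images.
- control_box: grey kiln control box with an aluminium top plate, 170 (x) x 240 (y) x 62 mm tall, 4 kg, loose on rubber feet. Origin: centre of its underside; at zero yaw x points away from the robot, y left. On its flat top: the heat dial on the left (+y) half; on the right (-y) half the round start button near the front (-x) and the square stop button near the back (+x), a small blank window between.
- dial_centre (a point): point on the heat dial's vertical axis, at the top face of its disc, 76 mm above the bench. The disc is black, 100 mm across with a fluted rim, its flat top 14 mm above the box's top plate; a low steel hub (20 mm across, 6 mm high) sits at its centre.
- fin (a point): point on the dial's upright fin, 46 mm out from the axis, 16 mm above the disc's top; turns with the dial, so dial_centre to fin is where it points. The grey fin is a straight radial vane 12 to 46 mm out, 9 mm thick, 29 mm above the disc (top 105 mm above the bench), a white line along its top. Push it sideways about 35 mm out. Black marks on the plate every 20 degrees show the stops.
- heat_dial (a joint): dial angle, rad, growing clockwise seen from above. Stops (clicks) every 20 degrees, at multiples of 0.349 rad; it starts resting in one of stops 0 to 3. A spring pawl holds it: pushing 35 mm out, about 4 to 6 N moves it out of a stop; clearly past half way (12 degrees) it snaps forward by itself into the next. End stops just below 0 and just above 3.49 rad (tenth click).
- start_button_top (a point): centre of the top face of the round start button, 32 mm across, in a dark steel collar; its face is 13 mm above the box's top plate when out.
- start_button (a joint): how far the start button is pressed in, m: 0 out, 0.005 fully in. A spring brings it out; about 1.5 N moves it, 5 N holds it fully in.
- stop_button_top (a point): centre of the top face of the square stop button, 30 by 30 mm, same height as the round one. Must be left alone.
- stop_button (a joint): how far the stop button is pressed in, m: 0 out, 0.005 fully in.
- egg_cup: small plain white porcelain cup, 48 mm wide, 42 mm tall, beside the control box (its +y side). Bystander; origin at the centre of its underside.
- test_tile: pale bisque tile 60x42x8 mm lying in front of the box. Bystander; origin at the centre of its underside.
- wood_rib: kidney-shaped wooden rib 41x94x6 mm lying behind the box. Bystander; origin at the centre of its underside.
- grey_cup: blue-grey glazed cup, 83 mm wide, 65 mm tall. Bystander; origin at the centre of its underside.
- press_mould: plaster comb mould 37x166x72 mm standing on its long edge. Bystander; origin at the centre of its underside.
- loop_tool: trimming tool with a wooden handle, 24x150x14 mm, lying on the bench. Bystander; origin at the centre of its underside.

How it is judged:
By the outcome, as a careful person would: the job done as asked, in the order asked, and still so for the second after the job is handed in, with the robot touching nothing.
It also fails if it takes over 51 s, if anything falls off the work surface, if the arm or the gripper's body presses on something with over 40 N, if the wrist force passes 120 N, or if a joint passes its speed limit or range.

## Robot

A 7-joint arm with a two-finger parallel gripper is mounted at the origin on the work surface; the furniture and walls round the work are solid. World frame = base frame: x ahead of the robot, y to its left, z up, the work surface at z = 0. Lengths are in m, angles in rad, forces in N, time in s.
With the tool pointing down it reaches from about 0.425 to 0.925 m from the base axis. Payload 6.8 kg.
Tool frame: the origin (TCP) lies on the front face of the gripper's body, between the roots of the fingers; the fingertips stand 73 mm ahead of it and the grasp point (between the pads) lies 54 mm ahead of it; z points along the fingers, x is the direction in which the jaws open and shut, and the axes are right-handed (so a half turn about z gives the same grasp; the last joint's range is limited). The gripper opens to 85 mm and grips with 20 to 120 N. Pads are 22 mm wide; open, the fingers measure 114 mm over their backs; the gripper's body (76 mm by 85 mm) begins 54 mm behind the grasp point. The pads swing forward as they close: fully open they stand 13 mm farther back than shut.
Start: joints at [-1.215, 0.477, 0.022, 1.555, -0.011, 1.109, -0.083], TCP at [0.302, 0.604, 0.304] pointing down, gripper open.
Joint ranges: [-2.96, 2.96], [-0.34, 2.1], [-1.41, 1.46], [0.24, 2.44], [-1.37, 4.51], [0.17, 1.92], [-2.96, 2.96]. Speed limits (rad/s): [2.39, 2.39, 3.14, 3.14, 3.14, 3.14, 3.14].

## Interface

Orientations are given as a unit quaternion [w, x, y, z].
In Python, from station import get_obs, read_camera, hand_in gives the robot as it stands. The module is installed in compiled form; this text tells all that it offers.
- The arm moves only by the shell command python3 -m creep 'ROWS' [FORCE]. ROWS is JSON, a list that holds one entry, the list of rows, each a list of 7 numbers: the turn, a rotation vector about the tool's x, y, z in rad, then the shift along the tool's x, y, z in m, then the finger opening in m, from 0 to 0.0854. A call has 1 to 20 rows; each row shifts and turns the pose as measured when the row begins, along the tool's axes as they then stand; what a row does not reach is not made up. A row lasts 1/12 s, in which the tool goes at most 41.7 mm and 7.16 degrees, less where a joint would pass 70% of its speed; a pose out of reach is approached as far as the arm can. A call is refused whole if a number of a shift passes 0.0417 or a number of a turn 0.125, either way. A call with a gripper value outside its range is refused whole. The fingers move at their own pace and stop on an object; FORCE is the grip in N (left out, the last holds). Time passes only in rows, so rows that do not move let the fingers close. It gives the time, the measured TCP pose, the force and the opening at its end, in the units of the state.
- get_obs(): the state, without advancing time (a new reading comes with each control period).
- read_camera(name): name is "scene" or "side" or "wrist"; returns a dict with "color" (480x640x3 uint8, red, green, blue), "range_z" (480x640 float32, m along the optical axis (not along the pixel's ray), 0 where there is no reading), "fovy" (degrees; the focal length in pixels is half the picture's height over the tangent of half this angle, whatever the lens; pixels are square), "cx", "cy" (the principal point, pixels), "rvec" (rotation vector, rad) and "tvec" (3), from world to camera coordinates, as OpenCV has them. Camera axes: x right, y down, z forward; pixel columns grow to the right and rows downward; lengths in m; the calibration is good to about 2 mm. The wrist camera is an equidistant fisheye: a pixel r from the principal point sees the ray r / f radians off the axis. A picture is of the moment at which its call begins.
- hand_in(): hands the job in, once; it reports no verdict.
The state is a dict: "t": time; "q": joint angles; "joint_vel": joint speeds; "joint_torque": joint torques, N m; "eef_pos": TCP position; "tool_rot": TCP orientation; "contact_force": force on the tool from outside, world axes, zero at the start; "torque": the same for the moment, N m; "gripper_width": opening from 0.0 (shut) to 1.0 (fully open).
Only numpy, scipy, OpenCV 4.12 (cv2) and the standard library are available. Lean on these libraries where they do the work, as an engineer would, in place of code of your own. Each camera call takes 0.05 s, during which the arm holds its last target.

## Working session

There is one attempt and no reset: what is moved stays moved. The work goes in short steps, Python scripts to look and compute and a shell command to move; the robot and the scene stay as the last step left them, time stands still between calls to the robot, and variables do not carry over. Pictures are saved under pics/ and viewed, and the job is handed in when it is done.

```bash
mkdir -p pics; cat > h.py <<'E'
import numpy as np, cv2
from station import get_obs, read_camera
def snap(n,f):
    c=read_camera(n); cv2.imwrite(f'pics/{f}.png',c['color'][:,:,::-1]); np.savez(f'{f}.npz',**c); return c
def ld(f):
    return dict(np.load(f+'.npz'))
def ray(c,u,v,fish=False):
    f=240/np.tan(np.radians(float(c['fovy']))/2)
    x,y=(u-c['cx']),(v-c['cy'])
    if fish:
        r=np.hypot(x,y); th=r/f; d=np.array([np.sin(th)*x/max(r,1e-9),np.sin(th)*y/max(r,1e-9),np.cos(th)])
    else: d=np.array([x/f,y/f,1.])
    R,_=cv2.Rodrigues(np.array(c['rvec'],float)); o=-R.T@np.array(c['tvec'],float).ravel()
    return o,R.T@d
def onz(c,u,v,z,fish=False):
    o,d=ray(c,u,v,fish); return o+d*(z-o[2])/d[2]
def proj(c,p):
    R,_=cv2.Rodrigues(np.array(c['rvec'],float)); q=R@np.array(p)+np.array(c['tvec']).ravel()
    f=240/np.tan(np.radians(float(c['fovy']))/2); return q[0]/q[2]*f+c['cx'],q[1]/q[2]*f+c['cy']
E
python3 - <<'E'
from h import *
o=get_obs(); print({k:np.round(v,4) for k,v in o.items()})
for n in ['scene','side','wrist']:
    c=snap(n,n+'0'); o_,d=ray(c,320,240); print(n,c['fovy'],c['cx'],c['cy'],o_,d)
E
```

```text
{'t': np.float64(0.0), 'q': array([-1.2151,  0.4778,  0.0223,  1.5565, -0.0115,  1.1093, -0.0831]), 'joint_vel': array([ 0.0009, -0.0002, -0.0013,  0.001 ,  0.0011, -0.0009,  0.0007]), 'joint_torque': array([-2.00000e-04, -5.96440e+01,  1.60790e+00, -2.81205e+01,
        1.25000e-02,  9.10000e-03,  0.00000e+00]), 'eef_pos': array([0.3018, 0.6033, 0.3029]), 'tool_rot': array([ 5.000e-04,  8.507e-01,  5.257e-01, -7.000e-04]), 'contact_force': array([ 0.1296,  0.6419, -0.1606]), 'torque': array([ 0.0028, -0.0538,  0.0443]), 'gripper_width': np.float64(0.9993)}
scene 49.079653816231 321.7571406863831 239.14137901289214 [-0.37183029  0.57051379  0.6295312 ] [ 0.78230045 -0.42339526 -0.45689857]
side 51.21758862803623 316.53082162748376 233.7264353114543 [ 0.14033026 -0.99390147  1.06558043] [ 0.30089389  0.68043754 -0.66833569]
wrist 65.70646984690485 310.8008224736944 233.64184006188077 [0.23285117 0.63902762 0.37315046] [ 0.29701827 -0.12355711 -0.9473221 ]
```

View pics/scene0.png

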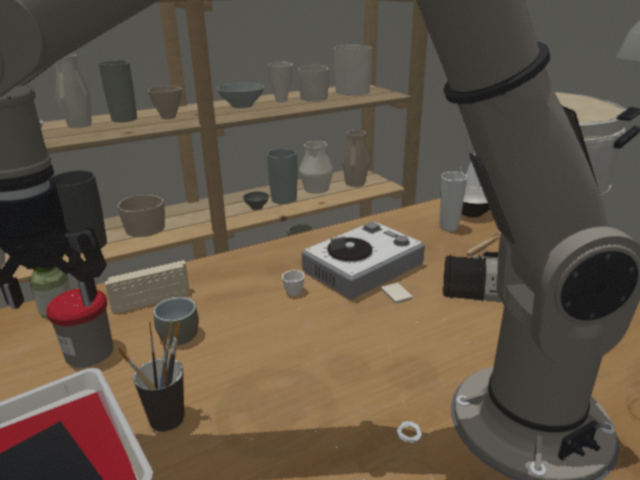

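View pics/side0.png

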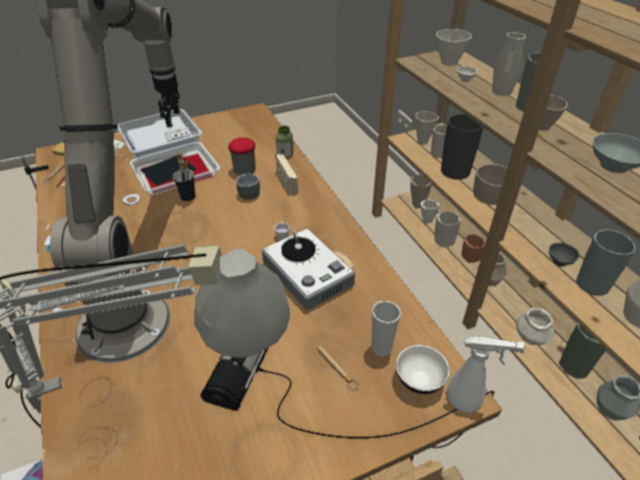

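View pics/wrist0.png

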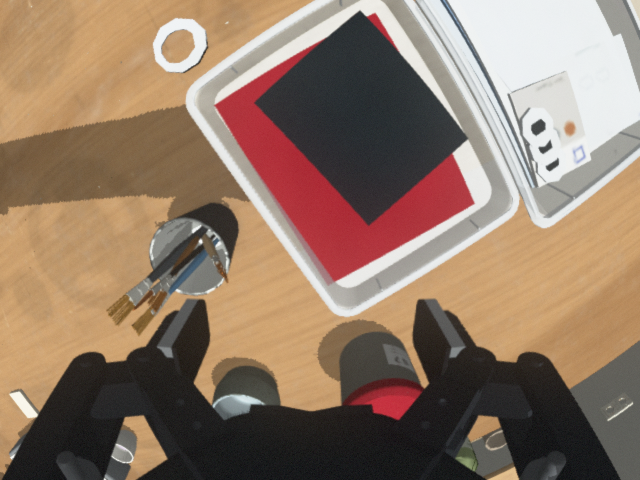

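The scene picture shows the box around (362,258), with the dial at (350,249). In the side picture the box is at (308,267) and the dial at (298,248). A lamp stands near the base at (240,305). I'll zoom in and measure.

```bash
python3 - <<'E'
from h import *
for n,(a,b,w,h) in {'scene0':(290,210,145,95),'side0':(250,215,120,100)}.items():
    im=cv2.imread(f'pics/{n}.png')[b:b+h,a:a+w]
    cv2.imwrite(f'pics/{n}_z.png',cv2.resize(im,None,fx=5.5,fy=5.5,interpolation=cv2.INTER_CUBIC))
s=ld('side0'); 
def pt(c,u,v):
    z=c['range_z'][v,u]; o,d=ray(c,u,v); return np.round(o+d*z,3)
for u,v in [(240,270),(240,310),(210,300),(280,310),(210,255),(150,260),(308,267),(298,242),(385,310),(282,230)]: print('side',(u,v),pt(s,u,v))
c=ld('scene0')
for u,v in [(350,249),(362,240),(400,240),(372,228),(293,280),(397,293)]: print('scene',(u,v),pt(c,u,v))
E
```

```text
side (240, 270) [ 0.233 -0.522  0.59 ]
side (240, 310) [ 0.221 -0.542  0.536]
side (210, 300) [ 0.187 -0.509  0.537]
side (280, 310) [ 0.278 -0.54   0.507]
side (210, 255) [ 0.202 -0.484  0.597]
side (150, 260) [ 0.126 -0.442  0.58 ]
side (308, 267) [ 0.514 -0.064  0.063]
side (298, 242) [0.524 0.033 0.075]
side (385, 310) [ 0.609 -0.328  0.118]
side (282, 230) [0.521 0.168 0.016]
scene (350, 249) [0.502 0.022 0.077]
scene (362, 240) [ 0.527 -0.026  0.076]
scene (400, 240) [ 0.481 -0.099  0.078]
scene (372, 228) [ 0.571 -0.083  0.074]
scene (293, 280) [0.533 0.15  0.019]
scene (397, 293) [ 0.388 -0.027  0.009]
```

View pics/scene0_z.png

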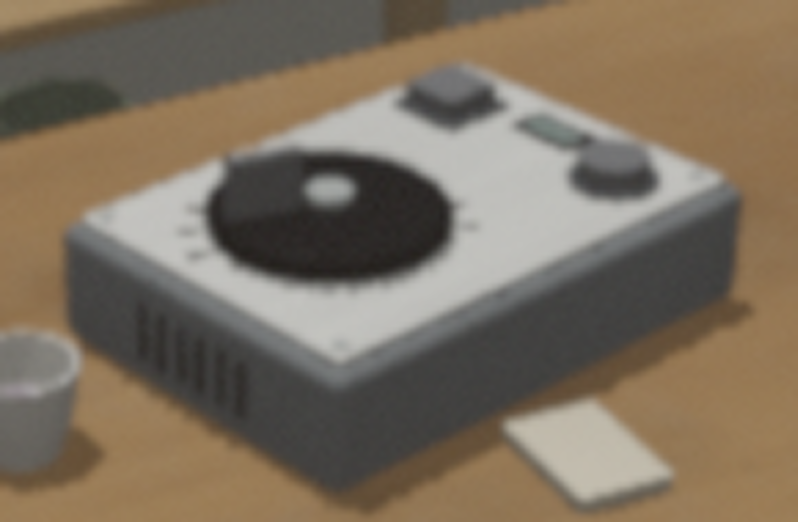

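View pics/side0_z.png

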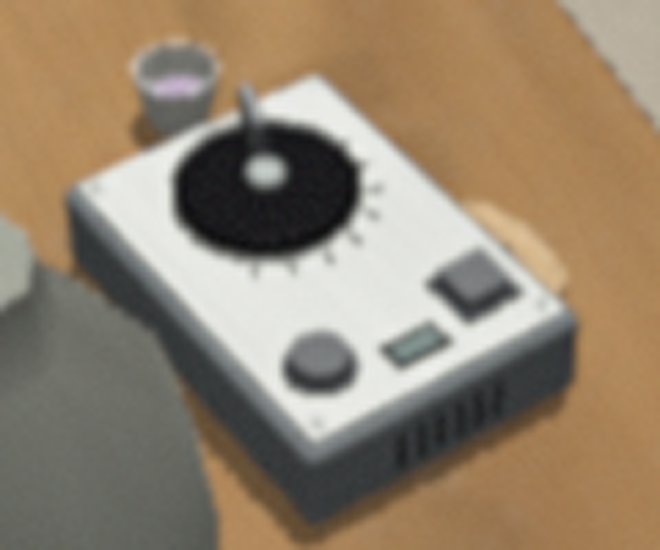

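```bash
python3 - <<'E'
from h import *
S=ld('scene0');D=ld('side0')
def z(n,a,b): 
    return (290+(a+.5)/5.5-.5,210+(b+.5)/5.5-.5) if n=='s' else (250+(a+.5)/5.5-.5,215+(b+.5)/5.5-.5)
def both(name,s,d,h):
    a=onz(S,*z('s',*s),h) if s else None; b=onz(D,*z('d',*d),h) if d else None
    print(name,a,b)
both('hub',(330,186),(265,170),.082)
both('start',(612,155),(321,354),.075)
both('stop',(456,85),(477,276),.075)
both('fin tip top',(228,158),(245,88),.105)
both('box NL',(342,372),(75,195),.060)
both('box NR',(738,190),(312,450),.060)
both('box FL',(72,228),(316,78),.060)
both('box FR',(456,65),(575,318),.060)
E
```

```text
hub [0.51735597 0.01377321 0.082     ] [0.51444472 0.01171357 0.082     ]
start [ 0.49283089 -0.11071462  0.075     ] [ 0.49215774 -0.11725223  0.075     ]
stop [ 0.58289013 -0.0923238   0.075     ] [ 0.58613172 -0.09890806  0.075     ]
fin tip top [0.52109896 0.05959789 0.105     ] [0.52009733 0.05250286 0.105     ]
box NL [0.42138742 0.06737628 0.06      ] [0.42247487 0.05692169 0.06      ]
box NR [ 0.46308816 -0.15534647  0.06      ] [ 0.46865461 -0.16126519  0.06      ]
box FL [0.57497749 0.10340951 0.06      ] [0.57746436 0.09340004 0.06      ]
box FR [ 0.6265007  -0.12220482  0.06      ] [ 0.62558029 -0.13290226  0.06      ]
```

The dial centre is near (0.516, 0.013), and the fin points roughly along world +y. Next I'll fly over the box with the fingers shut for a close look.

```bash
python3 -m creep '[[[0,0,0,-0.026,0.0267,0,0],[0,0,0,-0.026,0.0267,0,0],[0,0,0,-0.026,0.0267,0,0],[0,0,0,-0.026,0.0267,0,0],[0,0,0,-0.026,0.0267,0,0],[0,0,0,-0.026,0.0267,0,0],[0,0,0,-0.026,0.0267,0,0],[0,0,0,-0.026,0.0267,0,0],[0,0,0,-0.026,0.0267,0,0],[0,0,0,-0.026,0.0267,0,0],[0,0,0,-0.026,0.0267,0,0],[0,0,0,-0.026,0.0267,0,0],[0,0,0,-0.026,0.0267,0,0],[0,0,0,-0.026,0.0267,0,0],[0,0,0,-0.026,0.0267,0,0],[0,0,0,-0.026,0.0267,0,0]]]' 20
python3 -m creep '[[[0,0,0.12,0,0,0,0],[0,0,0.12,0,0,0,0],[0,0,0.12,0,0,0,0],[0,0,0.12,0,0,0,0],[0,0,0.12,0,0,0,0],[0,0,0.12,0,0,0,0],[0,0,0.12,0,0,0,0],[0,0,0.12,0,0,0,0],[0,0,0.12,0,0,0,0]]]'
python3 - <<'E'
from h import *
c=snap('wrist','w1'); print(get_obs()['eef_pos'],get_obs()['tool_rot'],get_obs()['contact_force'])
E
```

```text
t: 1.48
eef_pos: [0.5009, 0.0238, 0.298]
tool_rot: [-0.002, 0.846, 0.533, -0.002]
contact_force: [0.0, -0.1, -0.0]
gripper_width: 0.003
t: 2.23
eef_pos: [0.5016, 0.0093, 0.2973]
tool_rot: [0.002, 1.0, -0.0, -0.003]
contact_force: [0.3, -0.5, -0.2]
gripper_width: -0.0
[0.5015227  0.00934213 0.29723061] [ 0.00159945  0.99998434 -0.00404723 -0.00351801] [-0.06701083  0.2885219  -0.21466867]
```

View pics/w1.png

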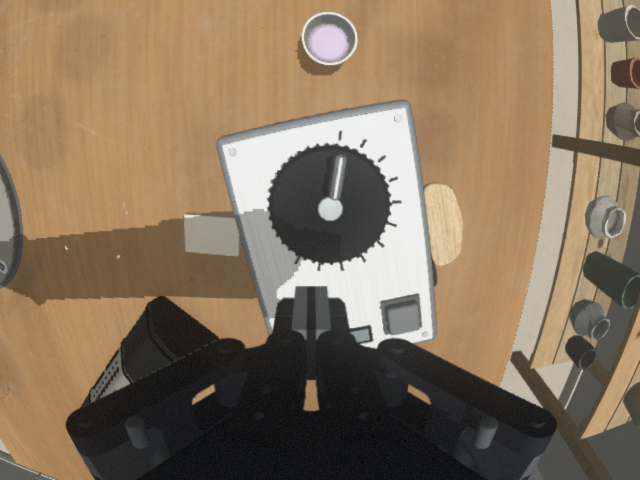

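The wrist view shows the hub at (330,208). The fin runs from (333,197) to (340,157) and points at the first of 11 marks at (340,134), so the dial is at stop 0. The stop button is at (402,313), and the egg cup is clear at (329,40). Next I'll measure with colour masks.

```bash
python3 - <<'E'
from h import *
c=ld('w1'); im=c['color'].astype(int)
cv2.imwrite('pics/w1_z.png',cv2.resize(c['color'][110:290,240:430,::-1],None,fx=4,fy=3.3,interpolation=cv2.INTER_CUBIC))
g=im.sum(2)/3; sat=im.max(2)-im.min(2)
# inside dial disc
yy,xx=np.mgrid[:480,:640]
disc=(xx-330)**2+(yy-205)**2<58**2
m=((g>90)&disc).astype(np.uint8)
n,l,st,ce=cv2.connectedComponentsWithStats(m)
for i in range(1,n):
    if st[i,4]>15: print(st[i],ce[i])
# disc: dark blob
m=((g<45)&((xx-330)**2+(yy-205)**2<75**2)&(yy<270)).astype(np.uint8)
n,l,st,ce=cv2.connectedComponentsWithStats(m); i=1+np.argmax(st[1:,4]); 
ct,_=cv2.findContours((l==i).astype(np.uint8),cv2.RETR_EXTERNAL,cv2.CHAIN_APPROX_NONE); ct=max(ct,key=len)[:,0,:]
P=np.array([onz(c,u,v,.076,True)[:2] for u,v in ct])
A=np.c_[2*P,np.ones(len(P))]; s=np.linalg.lstsq(A,(P**2).sum(1),rcond=None)[0]; print('disc c',s[:2],'r',np.sqrt(s[2]+s[0]**2+s[1]**2))
print('hub',onz(c,330.5,208.3,.082,True))
for k,v in {'fintip':(341,155),'fin in':(333,197)}.items(): print(k,onz(c,*v,.105,True))
for v in [(340,134),(365,143),(383,158),(394,180),(397,202)]: print('mark',onz(c,*v,.062,True))
for u,v in [(330,208),(300,230),(402,313),(245,140),(340,175)]: 
  o,d=ray(c,u,v,True); print(u,v,c['range_z'][v,u], o+d*c['range_z'][v,u]/ (d@ray(c,c['cx'],c['cy'],True)[1]))
E
```

```text
[318 155  29  66 958] [333.8131524  192.45720251]
disc c [ 0.50331824 -0.00930912] r 0.004271004019322507
hub [0.51627243 0.01695941 0.082     ]
fintip [0.52222659 0.06161926 0.105     ]
fin in [0.5169027 0.0311289 0.105    ]
mark [0.52438946 0.07460944 0.062     ]
mark [0.54505611 0.06753627 0.062     ]
mark [0.56048231 0.05538534 0.062     ]
mark [0.5706633  0.03695445 0.062     ]
mark [0.57429476 0.01791592 0.062     ]
330 208 0.29232064 [0.51583941 0.0173903  0.08275175]
300 230 0.30476373 [ 0.49176    -0.00279726  0.07640184]
402 313 0.32951856 [ 0.58432401 -0.08282298  0.075563  ]
245 140 0.2967764 [0.44635648 0.07037247 0.06146058]
340 175 0.26176044 [0.52169753 0.04726747 0.10515247]
```

View pics/w1_z.png

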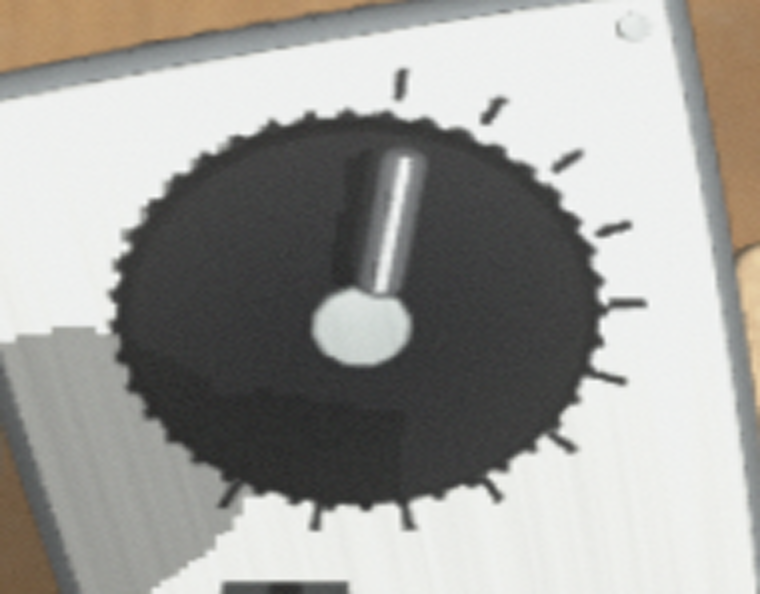

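```bash
python3 - <<'E'
from h import *
c=ld('w1'); o0,ax=ray(c,c['cx'],c['cy'],True)
T=get_obs(); p=T['eef_pos']; w,x,y,z=T['tool_rot']
from scipy.spatial.transform import Rotation as Ro
R=Ro.from_quat([x,y,z,w])
Q=[]
for v in range(270,420):
  for u in range(240,390):
    r=c['range_z'][v,u]
    if 0<r<.25:
      o,d=ray(c,u,v,True); q=R.inv().apply(o+d*r/(d@ax)-p); Q.append(q)
Q=np.array(Q)
for z0 in np.arange(.0,.09,.006):
  s=Q[(Q[:,2]>=z0)&(Q[:,2]<z0+.006)]
  if len(s): print(round(z0,3),len(s),s.min(0).round(4),s.max(0).round(4))
E
```

```text
0.0 1617 [-0.016 -0.019  0.   ] [ 0.0173 -0.004   0.006 ]
0.006 426 [-0.0152 -0.0183  0.006 ] [ 0.0165 -0.0017  0.012 ]
0.012 1513 [-0.0211 -0.0138  0.012 ] [0.0258 0.0086 0.018 ]
0.018 1857 [-0.0211 -0.0143  0.018 ] [0.0246 0.0112 0.024 ]
0.024 1639 [-0.0215 -0.0152  0.024 ] [0.0256 0.0121 0.0299]
0.03 908 [-0.0197 -0.0139  0.03  ] [0.0199 0.0108 0.036 ]
0.036 403 [-0.0127 -0.0127  0.036 ] [ 0.0143 -0.0002  0.042 ]
0.042 632 [-0.0129 -0.0127  0.042 ] [ 0.0144 -0.0066  0.048 ]
0.048 533 [-0.0129 -0.0127  0.048 ] [ 0.0144 -0.0066  0.054 ]
0.054 522 [-0.0128 -0.0123  0.054 ] [ 0.0144 -0.0063  0.06  ]
0.06 423 [-0.0128 -0.0125  0.06  ] [ 0.0144 -0.0066  0.066 ]
0.066 105 [-0.01   -0.0121  0.066 ] [ 0.0107 -0.0069  0.0702]
```

```bash
python3 -m creep '[[[0,0,0.045,-0.0025,-0.0147,0.025,0],[0,0,0.045,-0.0025,-0.0147,0.025,0],[0,0,0.045,-0.0025,-0.0147,0.025,0],[0,0,0,0,0,0.015,0],[0,0,0,0,0,0.0,0]]]'
python3 - <<'E'
from h import *
print(get_obs()['eef_pos'],get_obs()['tool_rot'])
E
```

```text
t: 2.7
eef_pos: [0.4971, 0.0549, 0.2056]
tool_rot: [0.001, 0.998, -0.069, -0.001]
contact_force: [0.1, -0.3, -0.2]
gripper_width: 0.001
[0.49712457 0.05488239 0.20564771] [ 9.22795110e-04  9.97602161e-01 -6.92004799e-02 -6.08087768e-04]
```

```bash
python3 -m creep '[[[0,0,0,-0.003,0.002,0.02,0],[0,0,0,0,0,0.02,0],[0,0,0,0,0,0.008,0],[0,0,0,0,0,0.0,0]]]'
python3 - <<'E'
from h import *
print(get_obs()['eef_pos'],get_obs()['tool_rot'])
snap('side','s2');snap('wrist','w2');snap('scene','c2')
a=cv2.imread('pics/side0.png')
def z(f,b,s): u,v,w,h=b; return cv2.resize(cv2.imread(f'pics/{f}.png')[v:v+h,u:u+w],s,interpolation=cv2.INTER_CUBIC)
A=z('s2',(250,205,110,110),(400,400)); B=z('c2',(290,190,110,110),(400,400)); cv2.imwrite('pics/m2.png',np.hstack([A,B]))
E
```

```text
t: 3.03
eef_pos: [0.4949, 0.0535, 0.158]
tool_rot: [0.001, 0.998, -0.064, 0.0]
contact_force: [-1.0, -0.1, -0.2]
gripper_width: -0.003
[0.49490874 0.05351205 0.15796028] [ 5.10537277e-04  9.97921291e-01 -6.44425059e-02  1.97378621e-05]
```

View pics/m2.png

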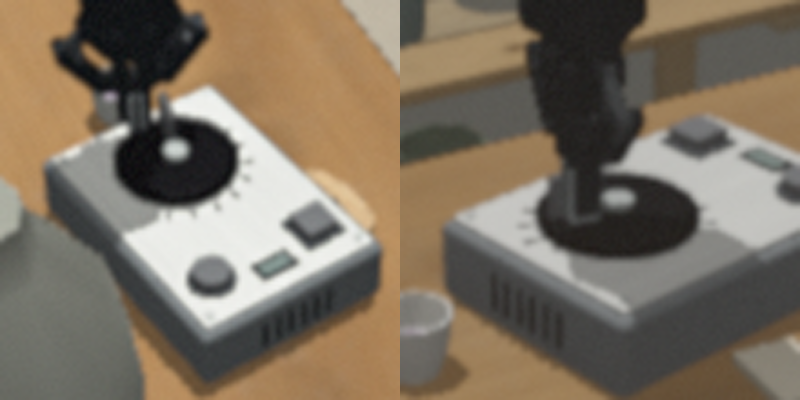

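View pics/w2.png

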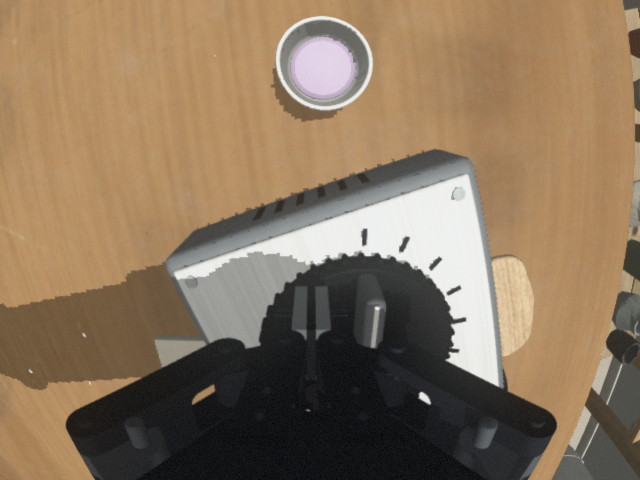

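The finger (tip about (310,325)) stands on the dial's disc area about 7 mm short of the fin at (370,315), as planned. Next, a gentle approach.

```bash
python3 -m creep '[[[0,0,0,0.0015,0,0,0],[0,0,0,0.0015,0,0,0],[0,0,0,0.0015,0,0,0],[0,0,0,0.0015,0,0,0],[0,0,0,0.0,0,0,0]]]'
python3 -m creep '[[[0,0,0.035,0.0012,-0.0006,0,0],[0,0,0.035,0.0012,-0.0006,0,0],[0,0,0.035,0.0012,-0.0006,0,0],[0,0,0.035,0.0012,-0.0006,0,0]]]'
cat > st.py <<'E'
from h import *
import sys
o=get_obs(); p=o['eef_pos']; w,x,y,z=o['tool_rot']
X=np.array([x*x-y*y,2*x*y]); X/=np.hypot(*X); Y=np.array([X[1],-X[0]]); C=np.array([.5155,.015])
d=C-p[:2]; print('t',o['t'],'p',p.round(4),'yaw',np.degrees(np.arctan2(X[1],X[0])).round(2),'c in tool',(d@X).round(4),(d@Y).round(4),'F',o['contact_force'].round(2),'turned if flush',82.0-90-np.degrees(np.arctan2(X[1],X[0])).round(2))
if len(sys.argv)>1: snap('wrist',sys.argv[1])
E
python3 st.py w3
```

```text
t: 3.6
eef_pos: [0.5023, 0.0532, 0.1626]
tool_rot: [-0.001, 0.998, -0.065, 0.002]
contact_force: [-0.8, 0.1, -1.2]
gripper_width: 0.001
t: 3.93
eef_pos: [0.5051, 0.0549, 0.1625]
tool_rot: [-0.001, 0.991, -0.136, -0.001]
contact_force: [-3.2, 0.9, 1.6]
gripper_width: -0.002
t 3.9333 p [0.5051 0.0549 0.1625] yaw -15.67 c in tool 0.0208 0.0356 F [-3.22  0.91  1.6 ] turned if flush 7.67
```

View pics/w3.png

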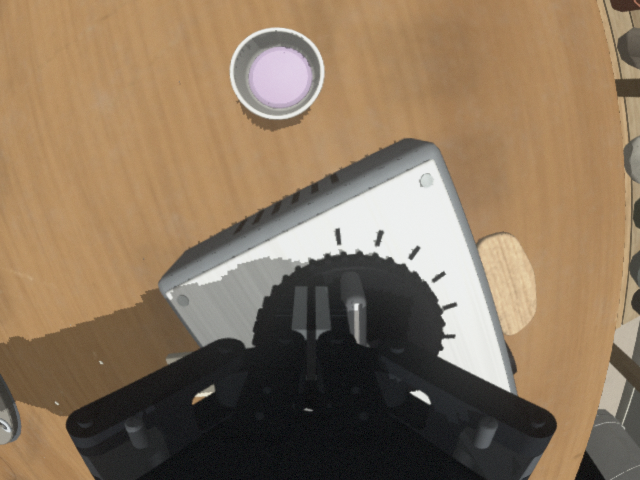

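```bash
python3 -m creep '[[[0,0,0.0,0.001,0,0.002,0],[0,0,0.0,0.001,0,0.002,0],[0,0,0.035,0.0014,-0.0007,0.001,0],[0,0,0.035,0.0014,-0.0007,0,0],[0,0,0.035,0.0014,-0.0007,0,0],[0,0,0.035,0.0014,-0.0007,0,0]]]'
python3 st.py w4
```

```text
t: 4.48
eef_pos: [0.5157, 0.0552, 0.1575]
tool_rot: [-0.002, 0.979, -0.206, 0.001]
contact_force: [-4.1, 0.6, 1.0]
gripper_width: 0.0
t 4.4833 p [0.5157 0.0552 0.1575] yaw -23.76 c in tool 0.016 0.0369 F [-4.14  0.62  0.98] turned if flush 15.760000000000002
```

View pics/w4.png

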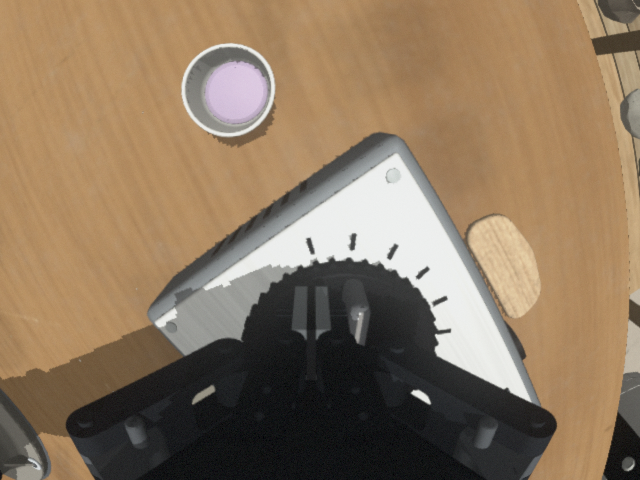

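```bash
cat > fin.py <<'E'
from h import *
import sys
n=sys.argv[1]; c=ld(n)
b=(290,225,170,130)
im=c['color'][b[1]:b[1]+b[3],b[0]:b[0]+b[2],::-1]
cv2.imwrite(f'pics/{n}_z.png',cv2.resize(np.clip(im.astype(float)*1.6,0,255).astype(np.uint8),None,fx=4.5,fy=4.5,interpolation=cv2.INTER_CUBIC))
E
python3 fin.py w4
```

```text
(no output)
```

View pics/w4_z.png

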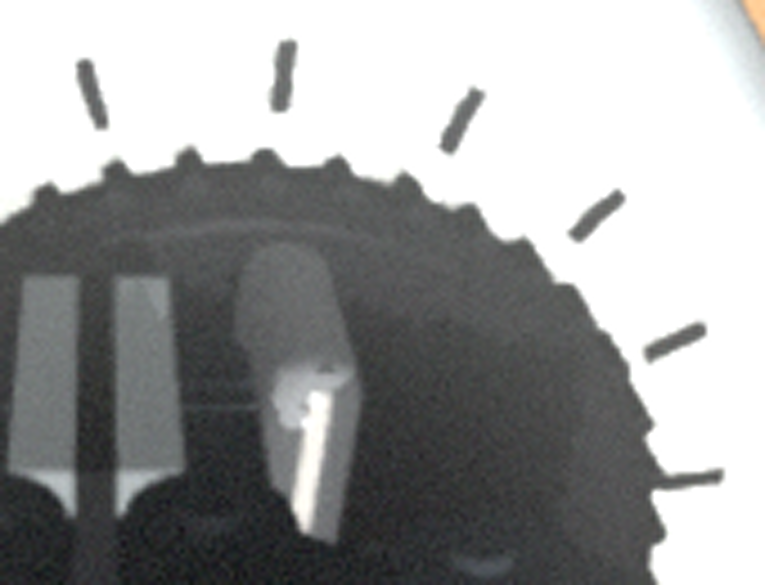

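```bash
cat >> fin.py <<'E'
# optional: base x y, line outer, line inner (zoom px), marks
def a(q): u,v=b[0]+(q[0]+.5)/4.5-.5,b[1]+(q[1]+.5)/4.5-.5; return u,v
if len(sys.argv)>2:
    v=[tuple(map(float,s.split(','))) for s in sys.argv[2:]]
    C=np.array([.5155,.015]); ang=lambda d: np.degrees(np.arctan2(d[1],d[0]))
    pb=onz(c,*a(v[0]),.078,True)[:2]; o=onz(c,*a(v[1]),.105,True)[:2]; i=onz(c,*a(v[2]),.105,True)[:2]
    print('base tip',pb,'r',np.hypot(*(pb-C)),'ang',ang(pb-C)); print('line',o,'r',np.hypot(*(o-C)),'ang about C',ang(o-C),'line dir',ang(o-i))
    M=[]
    for m in v[3:]:
        q=onz(c,*a(m),.062,True)[:2]; M.append(q); print('mark',q,'r',np.hypot(*(q-C)),ang(q-C))
    M=np.array(M); A=np.c_[2*M,np.ones(len(M))]; s=np.linalg.lstsq(A,(M**2).sum(1),rcond=None)[0]; print('marks centre',s[:2],np.sqrt(s[2]+s[0]**2+s[1]**2))
E
python3 fin.py w4 282,245 325,395 308,530 92,95 284,75 462,122 598,216 676,342 692,480
```

```text
base tip [0.53713524 0.05683686] r 0.047099965959075396 ang 62.65500232146401
line [0.53731758 0.05485837] r 0.04543892928773018 ang about C 61.30468640015238 line dir 63.513111345896256
mark [0.52404719 0.07367403] r 0.0592933091677658 81.71188228065209
mark [0.54341827 0.06752955] r 0.05948767261588858 62.01036691953517
mark [0.55916038 0.05468998] r 0.05900443416672916 42.27277404637428
mark [0.56981625 0.03758204] r 0.05882349163809731 22.575155336210898
mark [0.57391629 0.01786177] r 0.05848634534212527 2.8046317586489415
mark [ 0.57082097 -0.0020715 ] r 0.057895129463426044 -17.14969991934041
marks centre [0.51590324 0.01634584] 0.05795358230766033
```

Fin direction is 62–63°, and the second mark is at 62°, so the dial is resting in click 1. The fit to the marks gives a dial centre of (0.516, 0.016) and shows the box hasn't moved. On to click 2.

```bash
sed -i 's/\[.5155,.015\]/[.5158,.0160]/' st.py fin.py
python3 -m creep '[[[0,0,0.0375,0.0014,-0.0006,0,0],[0,0,0.0375,0.0014,-0.0006,0,0],[0,0,0.0375,0.0014,-0.0006,0,0],[0,0,0.0375,0.0014,-0.0006,0,0],[0,0,0.0375,0.0014,-0.0006,0,0],[0,0,0.0375,0.0014,-0.0006,0,0],[0,0,0.0375,0.0014,-0.0006,0,0]]]'
python3 st.py w5; python3 fin.py w5
```

```text
t: 5.12
eef_pos: [0.525, 0.0552, 0.1566]
tool_rot: [-0.002, 0.943, -0.333, -0.002]
contact_force: [-0.7, -0.1, -0.1]
gripper_width: -0.003
t 5.1167 p [0.525  0.0552 0.1566] yaw -38.84 c in tool 0.0174 0.0363 F [-0.65 -0.08 -0.12] turned if flush 30.840000000000003
```

View pics/w5_z.png

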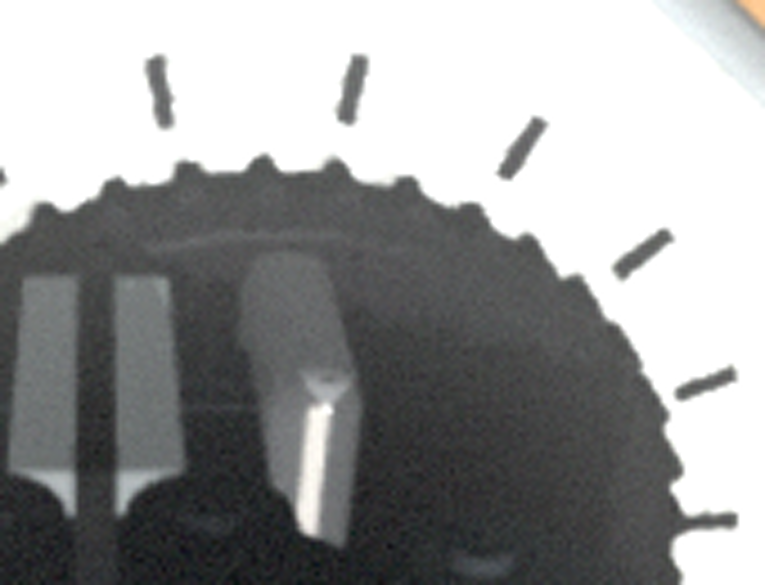

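The fin is half way between mark 1 (160,90 in the zoom) and mark 2 (355,90), so it's on the crest. A little more.

```bash

python3 -m creep '[[[0,0,0.0375,0.0014,-0.0006,0,0],[0,0,0.0375,0.0014,-0.0006,0,0],[0,0,0.03,0.0012,-0.0005,0,0],[0,0,0,0,0,0,0]]]'
python3 st.py w6; python3 fin.py w6
```

```text
t: 5.5
eef_pos: [0.5308, 0.0539, 0.1565]
tool_rot: [-0.003, 0.924, -0.381, -0.001]
contact_force: [-2.2, 0.3, 1.8]
gripper_width: 0.002
t 5.5 p [0.5308 0.0539 0.1565] yaw -44.85 c in tool 0.0161 0.0374 F [-2.2   0.31  1.81] turned if flush 36.85
```

View pics/w6_z.png

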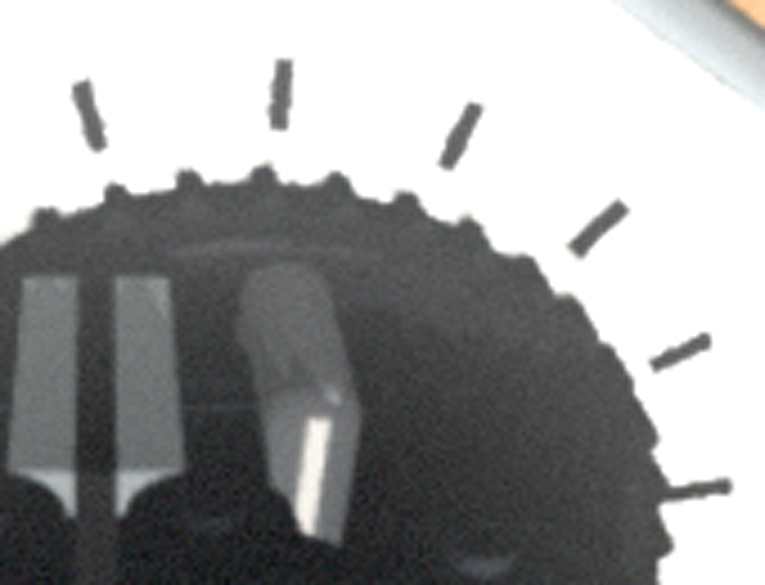

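```bash
python3 fin.py w6 285,265 320,420 309,530 88,115 283,95 460,135 600,228 680,352 700,490
```

```text
base tip [0.54994439 0.04690035] r 0.046050739778190485 ang 42.14479407915724
line [0.54887326 0.04530121] r 0.04418598057336109 ang about C 41.53929408619318 line dir 43.714511535256214
mark [0.54312928 0.06771695] r 0.058493863068935836 62.14625405590508
mark [0.55920103 0.05484343] r 0.05824483817232136 41.82818363651084
mark [0.56967069 0.03792502] r 0.05816148375949344 22.146001821732728
mark [0.57381508 0.01795425] r 0.05804798344139431 1.9292902053697627
mark [ 0.57086895 -0.00187454] r 0.05789722586611013 -17.982637153273085
mark [ 0.56118842 -0.01978867] r 0.057800842667275795 -38.25570190734399
marks centre [0.51556507 0.01637766] 0.05823462621332513
```

Dial in click 2 (fin 42°, mark 42°). Repeating for click 3.

```bash

python3 -m creep '[[[0,0,0.0375,0.0014,-0.0006,0,0],[0,0,0.0375,0.0014,-0.0006,0,0],[0,0,0.0375,0.0014,-0.0006,0,0],[0,0,0.0375,0.0014,-0.0006,0,0],[0,0,0.0375,0.0014,-0.0006,0,0],[0,0,0.0375,0.0014,-0.0006,0,0],[0,0,0.0375,0.0014,-0.0006,0,0],[0,0,0.0375,0.0014,-0.0006,0,0],[0,0,0.03,0.0012,-0.0005,0,0]]]'
python3 st.py w7; python3 fin.py w7
```

```text
t: 6.3
eef_pos: [0.5409, 0.05, 0.1564]
tool_rot: [-0.004, 0.851, -0.526, -0.003]
contact_force: [0.2, 0.8, -0.3]
gripper_width: -0.0
t 6.3 p [0.5409 0.05   0.1564] yaw -63.45 c in tool 0.0191 0.0377 F [ 0.16  0.84 -0.33] turned if flush 55.45
```

View pics/w7_z.png

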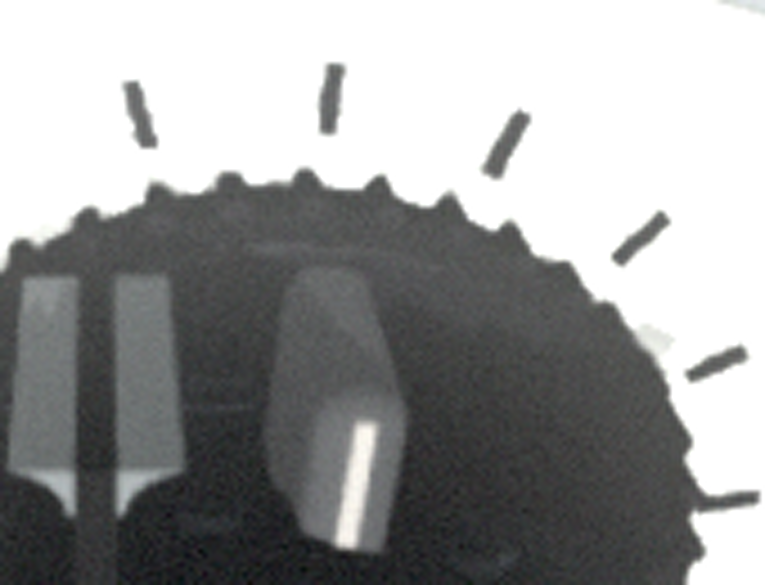

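Fin lined up with the mark at (330,100), now detached from the finger: click 3. One more, carefully.

```bash
python3 fin.py w7 325,270 367,425 347,545 140,115 332,98 507,145 640,238 717,362 730,500
python3 -m creep '[[[0,0,0.0375,0.0016,-0.0006,0,0],[0,0,0.0375,0.0016,-0.0006,0,0],[0,0,0.0375,0.0016,-0.0006,0,0],[0,0,0.0375,0.0016,-0.0006,0,0],[0,0,0.0375,0.0016,-0.0006,0,0],[0,0,0.0375,0.0015,-0.0006,0,0],[0,0,0.0375,0.0015,-0.0006,0,0]]]'
python3 st.py w8; python3 fin.py w8
```

```text
base tip [0.55772589 0.034166  ] r 0.04569227038652923 ang 23.426520585515735
line [0.55637076 0.03283999] r 0.04392689539767229 ang about C 22.542212143184553 line dir 22.626745668225393
mark [0.55896689 0.05505539] r 0.05821257481490457 42.137325105447616
mark [0.56969579 0.03784825] r 0.0581558464963242 22.06662450539868
mark [0.57352978 0.01808065] r 0.05776726070243984 2.064115298062883
mark [ 0.57080752 -0.00178123] r 0.0578100315798279 -17.913468663846125
mark [ 0.56154703 -0.01968562] r 0.058019426191200575 -37.95651730406112
mark [ 0.54623374 -0.03309523] r 0.05776291636920671 -58.205559709018374
marks centre [0.51540106 0.01629293] 0.058317389563498745
t: 6.93
eef_pos: [0.5491, 0.0435, 0.1564]
tool_rot: [-0.005, 0.774, -0.633, -0.005]
contact_force: [-0.9, 1.7, 0.5]
gripper_width: -0.001
t 6.9333 p [0.5491 0.0435 0.1564] yaw -78.5 c in tool 0.0203 0.0381 F [-0.94  1.68  0.55] turned if flush 70.5
```

View pics/w8_z.png

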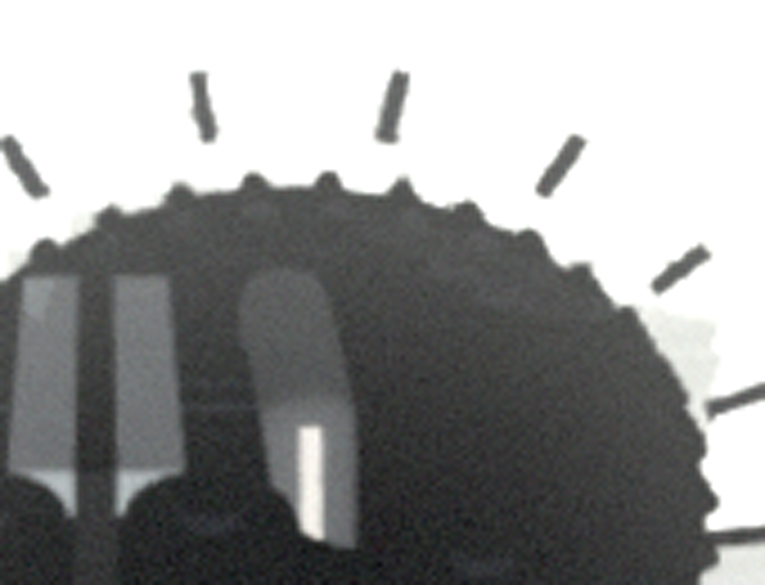

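Click 3 was confirmed (22.5° against 22.1°). The fin is now about 40 % of the way from mark 3 (205,105) to mark 4 (393,105).

```bash

python3 -m creep '[[[0,0,0.0375,0.0016,-0.0006,0,0],[0,0,0.0375,0.0016,-0.0006,0,0],[0,0,0,0.0003,0,0,0]]]'
python3 st.py w9; python3 fin.py w9
```

```text
t: 7.23
eef_pos: [0.5514, 0.0403, 0.1564]
tool_rot: [-0.005, 0.75, -0.661, -0.005]
contact_force: [-0.5, 0.8, 0.0]
gripper_width: -0.006
t 7.2333 p [0.5514 0.0403 0.1564] yaw -82.75 c in tool 0.0196 0.0384 F [-0.48  0.79  0.01] turned if flush 74.75
```

View pics/w9_z.png

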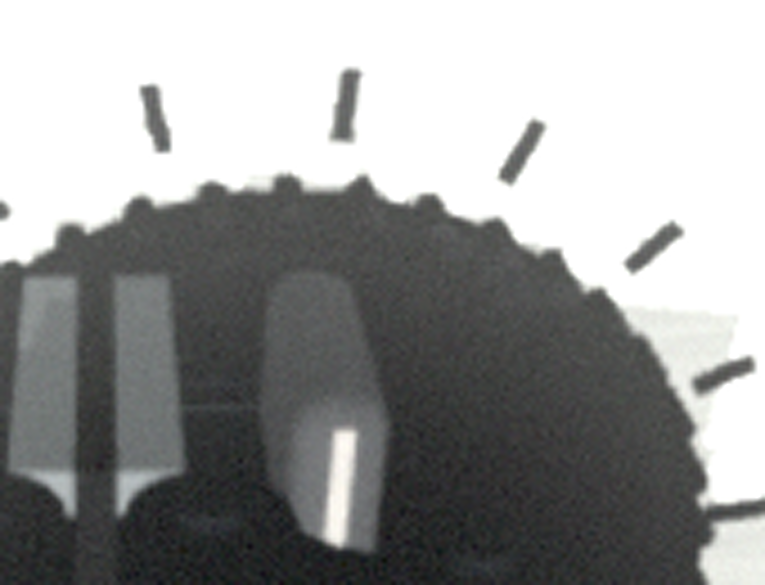

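It has left the finger and is snapping or snapped. I'll back the finger off and re-measure.

```bash

python3 -m creep '[[[0,0,0,-0.003,0,0,0],[0,0,0,-0.003,0,0,0],[0,0,0,-0.003,0,0,0],[0,0,0,0,0,0,0]]]'
python3 st.py w10; python3 fin.py w10
```

```text
t: 7.62
eef_pos: [0.5504, 0.0498, 0.1567]
tool_rot: [-0.005, 0.753, -0.659, -0.004]
contact_force: [-1.1, 0.3, 0.1]
gripper_width: 0.001
t 7.6167 p [0.5504 0.0498 0.1567] yaw -82.38 c in tool 0.0289 0.0387 F [-1.14  0.3   0.09] turned if flush 74.38
```

View pics/w10_z.png

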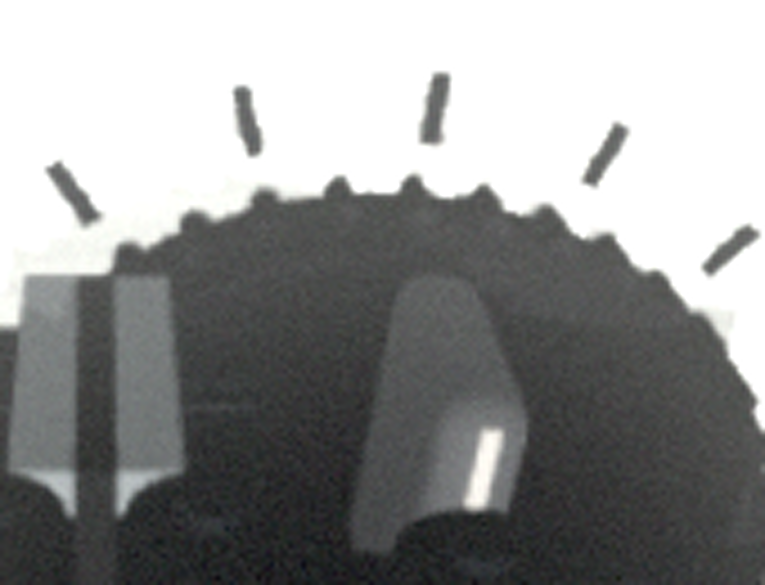

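```bash
python3 fin.py w10 432,277 492,432 478,505 72,192 247,120 437,108 605,155 732,250
python3 -m creep '[[[0,0,0,0,0,-0.03,0],[0,0,0,0,0,-0.04,0],[0,0,0,0.04,0,-0.04,0],[0,0,0,0.04,0.01,-0.02,0],[0,0,0,0.04,0.041,0,0],[0,0,0,0.04,0.041,0,0],[0,0,0,0,0,0,0]]]'
python3 st.py w11
```

```text
base tip [0.56127755 0.01898171] r 0.045575189727023395 ang 3.7512013314317176
line [0.55947599 0.017914  ] r 0.0437179108885452 ang about C 2.509246516476856 line dir 4.259716469303001
mark [0.55898762 0.05526852] r 0.058371114294418415 42.2788065579608
mark [0.56963415 0.03804542] r 0.05817316073999153 22.269405228391676
mark [0.5736482  0.01811279] r 0.05788677400598043 2.091679873573125
mark [ 0.57073407 -0.00175407] r 0.05773178077928945 -17.910242419414274
mark [ 0.56123068 -0.01994975] r 0.05793385128965273 -38.35491921935226
marks centre [0.51464238 0.01637071] 0.05902978987497926
t: 8.25
eef_pos: [0.4956, -0.0938, 0.2791]
tool_rot: [-0.003, 0.757, -0.654, -0.002]
contact_force: [-0.4, -0.8, 0.6]
gripper_width: -0.005
t 8.25 p [ 0.4956 -0.0938  0.2791] yaw -81.65 c in tool -0.1057 -0.0359 F [-0.43 -0.76  0.62] turned if flush 73.65
```

View pics/w11.png

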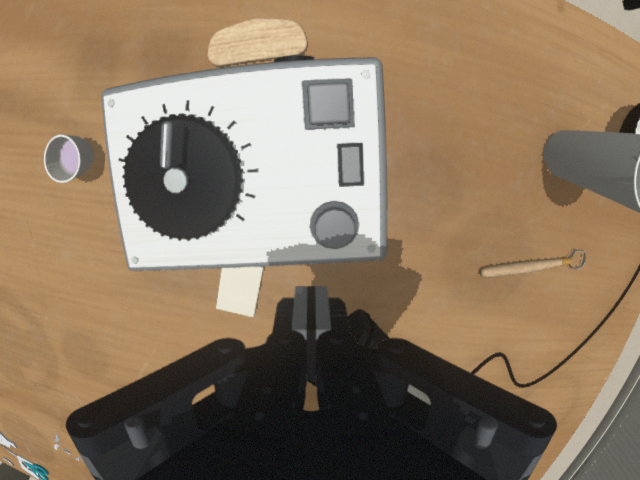

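```bash
python3 - <<'E'
from h import *
c=ld('w11'); C=np.array([.5155,.0163])
b=(110,90,140,110); cv2.imwrite('pics/w11_z.png',cv2.resize(c['color'][b[1]:b[1]+b[3],b[0]:b[0]+b[2],::-1],None,fx=5,fy=5,interpolation=cv2.INTER_CUBIC))
b=(295,180,90,80); cv2.imwrite('pics/w11_b.png',cv2.resize(c['color'][b[1]:b[1]+b[3],b[0]:b[0]+b[2],::-1],None,fx=7,fy=7,interpolation=cv2.INTER_CUBIC))
ax=ray(c,c['cx'],c['cy'],True)[1]
for u,v in [(335,224),(328,215),(335,206),(335,204),(335,203),(312,224),(314,224),(358,222),(356,222),(335,245),(335,243),(345,245),(370,200)]:
    o,d=ray(c,u,v,True); print((u,v),(o+d*c['range_z'][v,u]/(d@ax)).round(4))
E
```

```text
(335, 224) [ 0.4975 -0.1101  0.0758]
(328, 215) [ 0.5038 -0.1037  0.0757]
(335, 206) [ 0.5094 -0.1087  0.0663]
(335, 204) [ 0.5106 -0.1086  0.0645]
(335, 203) [ 0.5115 -0.1084  0.0651]
(312, 224) [ 0.4919 -0.093   0.0654]
(314, 224) [ 0.4921 -0.0946  0.0651]
(358, 222) [ 0.499  -0.1291  0.0653]
(356, 222) [ 0.4986 -0.1276  0.0646]
(335, 245) [ 0.4802 -0.113   0.0744]
(335, 243) [ 0.4827 -0.1125  0.0768]
(345, 245) [ 0.478  -0.1223  0.0644]
(370, 200) [ 0.5176 -0.1359  0.0623]
```

View pics/w11_z.png

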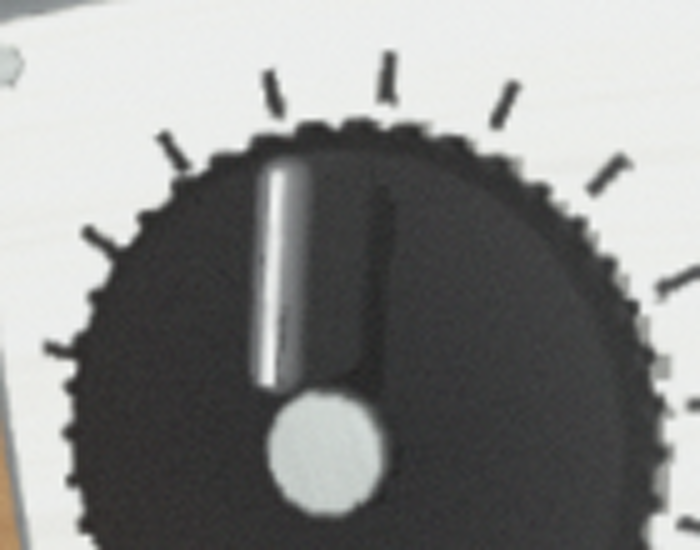

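View pics/w11_b.png

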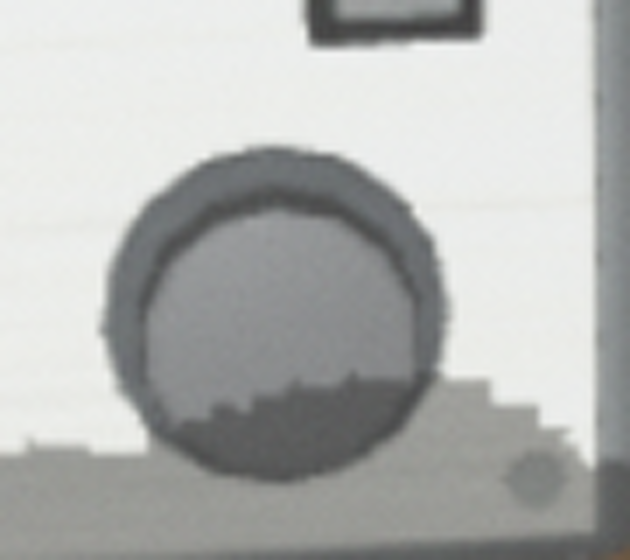

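```bash
python3 - <<'E'
from h import *
c=ld('w11'); ang=lambda d: np.degrees(np.arctan2(d[1],d[0]))
a=lambda q:(110+(q[0]+.5)/5-.5,90+(q[1]+.5)/5-.5)
i,o=[onz(c,*a(q),.105,True)[:2] for q in [(268,380),(278,170)]]; h=onz(c,*a((328,452)),.082,True)[:2]
print('hub',h,'fin dir',ang(o-i),ang(o-h))
for m in [(55,350),(100,243),(173,152),(273,95),(388,78),(505,105)]: print(ang(onz(c,*a(m),.062,True)[:2]-h))
B=onz(c,334.7,228.6,.075,True)[:2]; print('button',B)
from st import X,Y,p
d=B-p[:2]; print('tool shift',d@X,d@Y)
E
```

```text
hub [0.51636087 0.01579785] fin dir 1.8775093580134616 3.132409294400437
82.45567183089598
62.819102221348984
42.7124990019455
22.6958639267154
2.5872558136359753
-17.70682398999793
button [ 0.49363491 -0.11054787]
t 8.3 p [ 0.4979 -0.0906  0.2792] yaw -81.48 c in tool -0.1028 -0.0335 F [1.   0.69 0.59] turned if flush 73.48
tool shift 0.01905374196570009 0.007181006522719427
```

The fin matches mark 4 again (about 2.5° against 2.6°). The start button is at (0.494, −0.110), and its collar is low. I'll go above it and down.

```bash

python3 -m creep '[[[0,0,0,0.01,0.004,0.03,0],[0,0,0,0.0085,0.004,0.03,0],[0,0,0,0,0,0.03,0],[0,0,0,0,0,0.015,0],[0,0,0,0,0,0.008,0],[0,0,0,0,0,0,0]]]'
python3 - <<'E'
from h import *
from st import X,Y,p
d=np.array([.4936,-.1108])-p[:2]; print('remaining',d@X,d@Y)
snap('side','s12'); snap('scene','c12'); 
def z(f,b,s): u,v,w,h=b; return cv2.resize(cv2.imread(f'pics/{f}.png')[v:v+h,u:u+w],s,interpolation=cv2.INTER_CUBIC)
cv2.imwrite('pics/m12.png',np.hstack([z('s12',(250,205,110,110),(400,400)),z('c12',(325,180,110,110),(400,400))]))
E
```

```text
t: 8.8
eef_pos: [0.4969, -0.1068, 0.1629]
tool_rot: [-0.008, 0.759, -0.651, -0.001]
contact_force: [0.2, 0.8, 0.5]
gripper_width: -0.001
t 8.8 p [ 0.4969 -0.1068  0.1629] yaw -81.26 c in tool -0.1185 -0.0374 F [0.19 0.85 0.54] turned if flush 73.26
remaining 0.0034172979426842502 0.003822924688331795
```

View pics/m12.png

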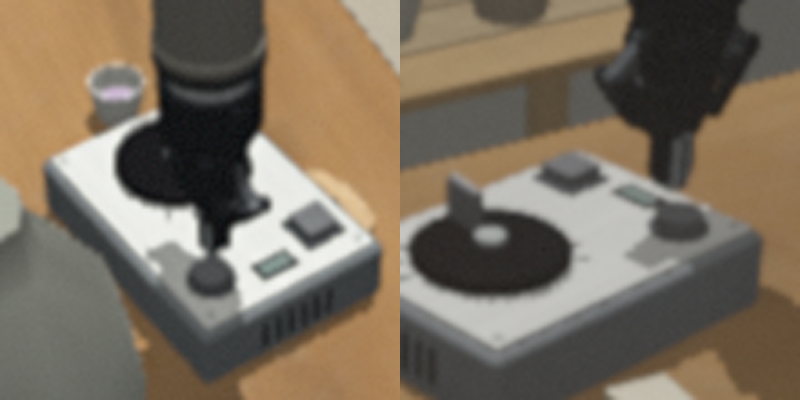

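The finger is just above the button, slightly short towards the camera at the side. I'll correct that and press slowly.

```bash

python3 -m creep '[[[0,0,0,0.003,0.003,0.004,0],[0,0,0,0,0,0.004,0],[0,0,0,0,0,0.002,0],[0,0,0,0,0,0.0015,0],[0,0,0,0,0,0.001,0]]]'
python3 st.py
python3 -m creep '[[[0,0,0,0,0,0.0015,0],[0,0,0,0,0,0.0015,0],[0,0,0,0,0,0.001,0]]]'
python3 st.py
```

```text
t: 9.32
eef_pos: [0.4983, -0.1103, 0.1548]
tool_rot: [-0.011, 0.76, -0.65, 0.003]
contact_force: [-0.4, 0.1, -0.8]
gripper_width: -0.003
t 9.3167 p [ 0.4983 -0.1103  0.1548] yaw -81.14 c in tool -0.1221 -0.0368 F [-0.38  0.15 -0.83] turned if flush 73.14
t: 9.57
eef_pos: [0.4988, -0.1101, 0.151]
tool_rot: [-0.012, 0.76, -0.65, 0.004]
contact_force: [0.1, 0.0, -0.4]
gripper_width: -0.006
t 9.5667 p [ 0.4988 -0.1101  0.151 ] yaw -81.12 c in tool -0.122 -0.0363 F [ 0.11  0.02 -0.36] turned if flush 73.12
```

```bash
cat > tip.py <<'E'
from h import *
from scipy.spatial.transform import Rotation as Ro
o=get_obs(); w,x,y,z=o['tool_rot']; R=Ro.from_quat([x,y,z,w]); t=o['eef_pos']+R.apply([0,0,.073]); print('tip',t.round(4),'to button in tool',R.inv().apply(np.array([.4936,-.1108,.075])-t).round(4),'tilt fix (tool rotvec)',np.cross(R.inv().apply([0,0,1.]),[0,0,-1]).round(3)*-1,'F',o['contact_force'].round(2))
E
python3 tip.py
```

```text
tip [ 0.5003 -0.1091  0.078 ] to button in tool [0.0006 0.007  0.0029] tilt fix (tool rotvec) [-0.023  0.01  -0.   ] F [ 0.11  0.02 -0.36]
```

```bash

python3 -m creep '[[[-0.023,0.01,0,0,0.003,0,0],[0,0,0,0,0.003,0,0],[0,0,0,0,0,0,0]]]' ; python3 tip.py
```

```text
t: 9.82
eef_pos: [0.4922, -0.1112, 0.1507]
tool_rot: [0.002, 0.76, -0.65, -0.001]
contact_force: [-0.3, -0.4, -0.4]
gripper_width: -0.001
tip [ 0.492  -0.1113  0.0777] to button in tool [-0.0003 -0.0017  0.0027] tilt fix (tool rotvec) [ 0.003 -0.001 -0.   ] F [-0.35 -0.36 -0.44]
```

```bash

python3 -m creep '[[[0,0,0,0,0,0.0015,0],[0,0,0,0,0,0.0015,0],[0,0,0,0,0,0.0015,0],[0,0,0,0,0,0.0015,0]]]' ; python3 tip.py
python3 -m creep '[[[0,0,0,0,0,0.0015,0],[0,0,0,0,0,0.0015,0]]]' ; python3 tip.py
```

```text
t: 10.15
eef_pos: [0.4922, -0.1111, 0.1446]
tool_rot: [0.001, 0.76, -0.65, -0.0]
contact_force: [-0.8, 0.4, 4.6]
gripper_width: -0.004
tip [ 0.492  -0.1112  0.0716] to button in tool [-0.0002 -0.0016 -0.0034] tilt fix (tool rotvec) [ 0.003 -0.001 -0.   ] F [-0.82  0.44  4.57]
t: 10.32
eef_pos: [0.4923, -0.1112, 0.1421]
tool_rot: [0.001, 0.76, -0.65, -0.001]
contact_force: [-8.0, 3.3, 33.4]
gripper_width: -0.001
tip [ 0.4921 -0.1113  0.0691] to button in tool [-0.0002 -0.0015 -0.0059] tilt fix (tool rotvec) [ 0.003 -0.    -0.   ] F [-8.    3.31 33.4 ]
```

The force rose sharply to 33 N at the bottom, so the button is fully in. Releasing straight away.

```bash

python3 -m creep '[[[0,0,0,0,0,-0.004,0],[0,0,0,0,0,-0.01,0],[0,0,0,0,0,-0.03,0],[0,0,0,0,0,-0.04,0],[0,0,0,0,0.02,-0.04,0],[0,0,0,0,0.02,0,0],[0,0,0,0,0,0,0],[0,0,0,0,0,0,0]]]' ; python3 st.py w13
python3 - <<'E'
from h import *
c=ld('w13'); b=(90,40,310,240); cv2.imwrite('pics/w13_z.png',cv2.resize(c['color'][b[1]:b[1]+b[3],b[0]:b[0]+b[2],::-1],None,fx=2.5,fy=2.5,interpolation=cv2.INTER_CUBIC))
E
```

```text
t: 10.98
eef_pos: [0.4543, -0.1186, 0.2698]
tool_rot: [0.001, 0.759, -0.651, -0.001]
contact_force: [1.4, -0.3, 0.0]
gripper_width: -0.002
t 10.9833 p [ 0.4543 -0.1186  0.2698] yaw -81.24 c in tool -0.1237 -0.0813 F [ 1.39 -0.31  0.01] turned if flush 73.24
```

View pics/w13_z.png

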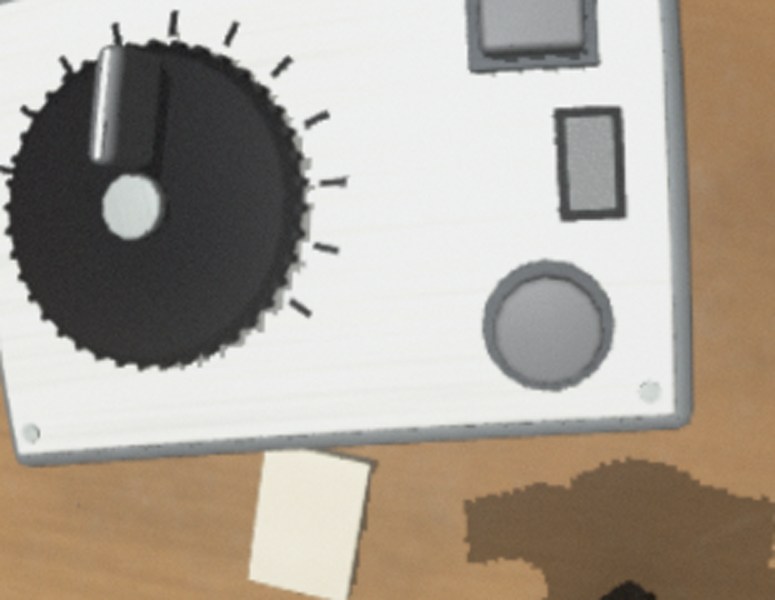

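```bash
python3 - <<'E'
from h import *
c=ld('w13'); ang=lambda d: np.degrees(np.arctan2(d[1],d[0]))
a=lambda q:(90+(q[0]+.5)/2.5-.5,40+(q[1]+.5)/2.5-.5)
i,o=[onz(c,*a(q),.105,True)[:2] for q in [(98,155),(113,52)]]; h=onz(c,*a((132,206)),.082,True)[:2]
print('hub',h,'fin dir',ang(o-i),ang(o-h))
for m in [(5,170),(28,112),(67,65),(116,34),(174,23),(232,34)]: print(ang(onz(c,*a(m),.062,True)[:2]-h))
ax=ray(c,c['cx'],c['cy'],True)[1]
for q in [(549,330),(540,320),(530,25)]:
    u,v=map(int,np.round(a(q))); ww=c['range_z'][v-2:v+3,u-2:u+3].mean(); o_,d=ray(c,u,v,True); print('button face',(o_+d*ww/(d@ax)).round(4))
E
```

```text
hub [0.51608401 0.0158019 ] fin dir -1.692755950962297 0.4192686933622516
82.20713888549041
62.174230299504295
42.14232604501684
22.704117866882054
2.4251106155243183
-17.896393282057122
button face [ 0.4935 -0.1108  0.0752]
button face [ 0.496  -0.1083  0.0752]
button face [ 0.5794 -0.0928  0.0751]
```

```bash
python3 -c "
from station import *
print(hand_in(), get_obs()['t'])"
```

```text
the job is handed in; nothing more can be done
the job is handed in; nothing more can be done
```

I turned the heat dial up exactly four clicks, from stop 0 to stop 4, then pressed the round start button fully in and let it come out. I handed the job in about 11 s into the run, with the arm clear of everything.

- **Dial:** I pushed the fin with the closed fingertips, at about 4 N in the readings between moves. After each click I compared the fin with the plate marks. After the fourth, two views put it at 2–4°, against 2–2.6° for mark 4.
- **Start button:** The fingertip met its spring at about 4.6 N, then the force rose to about 33 N, which I took as the button bottoming out. That is firmer than the 5 N needed. Afterwards its face measured 75.2 mm above the bench, which is fully out.
- **Surroundings:** The stop button was not touched and its face is at 75.1 mm. The dial's hub and the plate marks read within about 1 mm of their earlier positions, so the box did not shift noticeably. I saw no sign that the nearby pots and tools had moved, but I did not re-measure each one.

**One reading disagreed:** my last look put the fin at −1.7° to 0.4°, against 2.4° for mark 4. I think this came from picking the fin's line roughly in a blown-up picture. It is still well within stop 4, since clicks are 20° apart.

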